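# Pack the closed containers into the painter's travel rack

### The arm

A 7-joint arm with a two-finger parallel gripper is mounted at the origin on a cart in front of the work surface, level with it; the furniture and walls round the work are solid. World frame = base frame: x ahead of the robot, y to its left, z up, the work surface at z = 0. Lengths are in m, angles in rad, forces in N, time in s.
With the tool pointing down it reaches from about 0.425 to 0.95 m from the base axis. Payload 16.7 kg.
Tool frame: the origin (TCP) lies at the very end of the fingers, on their centre line; the grasp point (between the pads) lies 19 mm behind it; z points along the fingers, x is the direction in which the jaws open and shut, and the axes are right-handed (so a half turn about z gives the same grasp; the last joint's range is limited). The gripper opens to 94 mm and grips with 3 to 60 N. Pads are 16 mm wide; open, the fingers measure 119 mm over their backs; the gripper's body (75 mm by 177 mm) begins 78 mm behind the grasp point.
Start: joints at [-1.474, 0.426, 0.074, 1.606, -0.034, 1.111, -0.067], TCP at [0.165, 0.655, 0.171] pointing down, gripper open.
Joint ranges: [-2.85, 2.85], [-0.5, 2.14], [-1.23, 1.37], [0.21, 2.46], [-1.02, 4.16], [0.16, 2.05], [-2.73, 2.73]. Speed limits (rad/s): [1.89, 1.89, 2.39, 2.39, 3.01, 3.01, 3.01].

### API

Orientations are given as [roll, pitch, yaw] about the fixed x, y, z axes, in that order (R = Rz(yaw) Ry(pitch) Rx(roll)).
In Python, from plant import r gives the robot as it stands. The module is installed in compiled form; this text tells all that it offers.
- The arm moves only by the shell command python3 -m crank 'ROWS' [FORCE]. ROWS is a JSON object of lists of equal length, an entry for each row: "rot": the turn, a rotation vector about the tool's x, y, z in degrees, a list of three; "slide": the shift along the tool's x, y, z in m, a list of three; "jaw": the finger opening in m, from 0 to 0.094. In form: {"rot": [[ax, ay, az], ...], "slide": [[tx, ty, tz], ...], "jaw": [jaw, ...]}. A call has 1 to 20 rows; each row is the pose to reach, as a shift and turn from the pose commanded when the call began, along the tool's axes at that moment; what a row does not reach only later rows make up. A row lasts 1/8 s, in which the tool goes at most 62.5 mm and 10.7 degrees, less where a joint would pass 70% of its speed; a pose out of reach is approached as far as the arm can. A call with a gripper value outside its range is refused whole. The fingers move at their own pace and stop on an object; FORCE is the grip in N (left out, the last holds). Time passes only in rows, so rows that repeat a pose let the fingers close. It gives the time, the measured TCP pose, the force and the opening at its end, in the units of the state.
- r.get_obs(): the state, without advancing time (a new reading comes with each control period).
- r.capture(name): name is "side" or "top" or "wrist"; returns the picture (480x640x3 uint8, red, green, blue); there is no depth.
- r.camera_model(name): a dict with "fov_y" (degrees; the focal length in pixels is half the picture's height over the tangent of half this angle, whatever the lens; pixels are square), "cx", "cy" (the principal point, pixels), "R" (3x3) and "t" (3): a world point X has camera coordinates R X + t. Camera axes: x right, y down, z forward; pixel columns grow to the right and rows downward; lengths in m; the calibration is good to about 2 mm. The wrist camera is an equidistant fisheye: a pixel r from the principal point sees the ray r / f radians off the axis. A picture is of the moment at which its call begins: read the wrist's pose just before it. camera_model takes no time and is no camera call; for the wrist camera it gives the pose at the moment of the call.
- r.close_job(): hands the job in, once; it reports no verdict.
The state is a dict: "time_s": time; "q": joint angles; "dq": joint speeds; "tau": joint torques, N m; "position": TCP position; "orientation": TCP orientation; "ft_force": force on the tool from outside, world axes, zero at the start; "ft_torque": the same for the moment, N m; "opening": opening from 0.0 (shut) to 1.0 (fully open).
Only numpy, scipy, OpenCV 4.12 (cv2) and the standard library are available. Lean on these libraries where they do the work, as an engineer would, in place of code of your own. Each camera call takes 0.05 s, during which the arm holds its last target. There are 200 camera calls.

### The job

Pack the travel rack for painting outdoors: set the wide jar with the screw lid, the small clear jar with the dark lid and the flat metal can upright into the rack, each fully down in the pocket cut to its own size and shape. Set them down rather than dropping them. Leave the open jar and the open oil dipper standing where they are, as they would spill.

Things in the scene. Friction and masses are not known exactly. Their poses are not given: they have to be found in the camera images.
- lidded_jar: Loose round glass jar with a dull gold-brown screw lid, 56 mm diameter, 66 mm high; to be packed. Wherever a jar stands, the surest room for two fingers is before and behind it (along world x); brush pots up to 155 mm tall and a 72 mm plank edge the work area. Origin: centre of its underside; z up.
- small_jar: Loose small round glass jar with a dark screw lid, 39 mm diameter, 55 mm high; to be packed. Origin: centre of its underside; z up.
- flat_can: Loose flat grey metal can with two small screw caps on top, body 30 x 48 mm in plan and 56 mm high (63 mm with caps); to be packed. Origin: centre of its underside; own x across the 30 mm thickness, own y along the 48 mm width, z up.
- open_jar: Loose open round glass jar without a lid, with grey powder inside, 58 mm diameter, 62 mm high; a look-alike that stays where it stands. Origin: centre of its underside.
- oil_dipper: Loose low open dark metal cup, 42 mm diameter, 18 mm high; stays where it stands. Origin: centre of its underside.
- wide_pocket: Fixed square wooden block, 80 x 80 x 24 mm, with one round pocket 72 mm in diameter and 15 mm deep, for the wide lidded jar. One of three blocks that stand side by side, in any order, in the travel rack. Origin: centre of the block's underside, 6 mm above the table, on the pocket's axis; the pocket's floor is 9 mm and the block's top 24 mm above the origin.
- narrow_pocket: The like block (80 x 80 x 24 mm, fixed) with a round pocket 55 mm in diameter and 15 mm deep, for the small jar. Origin and heights as for wide_pocket.
- oblong_pocket: The like block (80 x 80 x 24 mm, fixed) with an oblong pocket 15 mm deep, 46 mm along the block's own x and 64 mm along its own y, for the flat can (can's x along the block's x, either way round). Origin and heights as for wide_pocket.
- travel_rack: Fixed low plywood tray with brass corners, 93 mm (own x) by 254 mm (own y), rim 22 mm above the table, which holds the three blocks in a row along its own y, 81 mm apart. Origin: centre of its underside, on the table. The blocks have its yaw.
Not all that is in view belongs to the job. What is shaped like the flat_can but purple is not meant.

How it is judged:
By the outcome, as a careful person would: the job done as asked, in the order asked, and still so for the second after the job is handed in, with the robot touching nothing.
It also fails if it takes over 80 s, if anything falls off the work surface, if the arm or the gripper's body presses on something with over 40 N, if the wrist force passes 120 N, or if a joint passes its speed limit or range.

## Working session

There is one attempt and no reset: what is moved stays moved. The work goes in short steps, Python scripts to look and compute and a shell command to move; the robot and the scene stay as the last step left them, time stands still between calls to the robot, and variables do not carry over. Pictures are saved under pics/ and viewed, about 12 in all and at most 16, crops included, and the job is handed in when it is done.

```bash
mkdir -p pics
python3 - <<'E'
from plant import r
import cv2,numpy as np
o=r.get_obs(); print({k:np.round(v,3).tolist() for k,v in o.items()})
for n in("side","top"):
    m=r.camera_model(n); print(n,m)
    cv2.imwrite(f"pics/{n}0.png",cv2.cvtColor(r.capture(n),cv2.COLOR_RGB2BGR))
E
```

```text
{'time_s': 0.0, 'q': [-1.474, 0.427, 0.074, 1.607, -0.034, 1.111, -0.067], 'dq': [-0.0, 0.0, -0.0, -0.001, -0.001, -0.001, -0.001], 'tau': [0.0, -93.58, 3.667, -45.422, -0.049, 0.02, 0.0], 'position': [0.165, 0.654, 0.17], 'orientation': [3.141, 0.001, 1.324], 'ft_force': [-0.297, 0.584, 0.227], 'ft_torque': [-0.024, -0.008, 0.016], 'opening': 0.999}
side {'fov_y': 46.00946073898182, 'cx': 322.51081946642535, 'cy': 243.3184736222928, 'R': array([[ 0.86285695, -0.50484493,  0.02468782],
       [-0.27943304, -0.51715482, -0.80899201],
       [ 0.42118294,  0.69114578, -0.58730098]]), 't': array([-0.46297827,  0.29310928,  0.73386684])}
top {'fov_y': 56.330542778718666, 'cx': 319.13871016020977, 'cy': 235.32314757368007, 'R': array([[-0.01856228, -0.99954878,  0.02361531],
       [-0.99849073,  0.01731122, -0.05212091],
       [ 0.05168858, -0.02454715, -0.99836152]]), 't': array([0.15566341, 0.62905444, 1.07389447])}
```

View pics/top0.png

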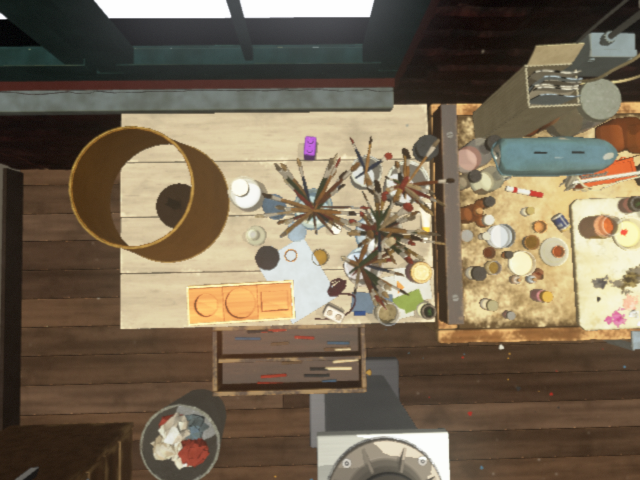

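View pics/side0.png

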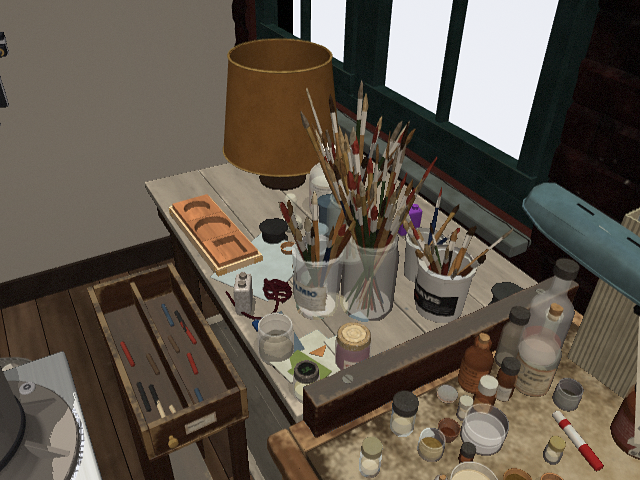

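The top view shows the rack at (240,303). Candidates:
- **Lidded jar:** gold lid at (419,271), with the gold-brown lid at (320,257) as a look-alike.
- **Small jar:** dark lid at (427,311), with plank-side bottles as look-alikes.
- **Can:** grey at (333,312), with the purple one at (310,148) as decoy.
- **Open jar:** (386,313).
- **Dipper:** dark disc at (267,257).

I'll take close crops next.

```bash
cat > h.py <<'E'
import numpy as np,cv2
from plant import r
def ray(n,u,v):
    m=r.camera_model(n);f=240/np.tan(np.radians(m["fov_y"]/2))
    x,y=(u-m["cx"]),(v-m["cy"])
    if n=="wrist":
        p=np.hypot(x,y);th=p/f;d=np.array([x/p*np.sin(th),y/p*np.sin(th),np.cos(th)]) if p>0 else np.array([0,0,1.])
    else: d=np.array([x/f,y/f,1])
    R=np.array(m["R"]);return -R.T@m["t"],R.T@d
def hit(n,u,v,z):
    c,d=ray(n,u,v);return c+d*(z-c[2])/d[2]
def proj(n,X):
    m=r.camera_model(n);f=240/np.tan(np.radians(m["fov_y"]/2))
    p=np.array(m["R"])@X+m["t"]
    if n=="wrist":
        a=np.hypot(p[0],p[1]);k=f*np.arctan2(a,p[2])/a
    else:k=f/p[2]
    return np.array([m["cx"]+k*p[0],m["cy"]+k*p[1]])
def crop(src,dst,x0,y0,x1,y1,s):
    i=cv2.imread(src)[y0:y1,x0:x1];cv2.imwrite(dst,cv2.resize(i,None,fx=s,fy=s,interpolation=cv2.INTER_CUBIC))
E
python3 - <<'E'
from h import *
crop("pics/top0.png","pics/c1.png",300,230,440,330,5.7)
crop("pics/top0.png","pics/c2.png",180,230,310,330,6)
a=cv2.imread("pics/side0.png")[250:430,215:435]
cv2.imwrite("pics/c3.png",cv2.resize(a,None,fx=3.3,fy=3.3,interpolation=cv2.INTER_CUBIC))
E
```

```text
(no output)
```

View pics/c1.png

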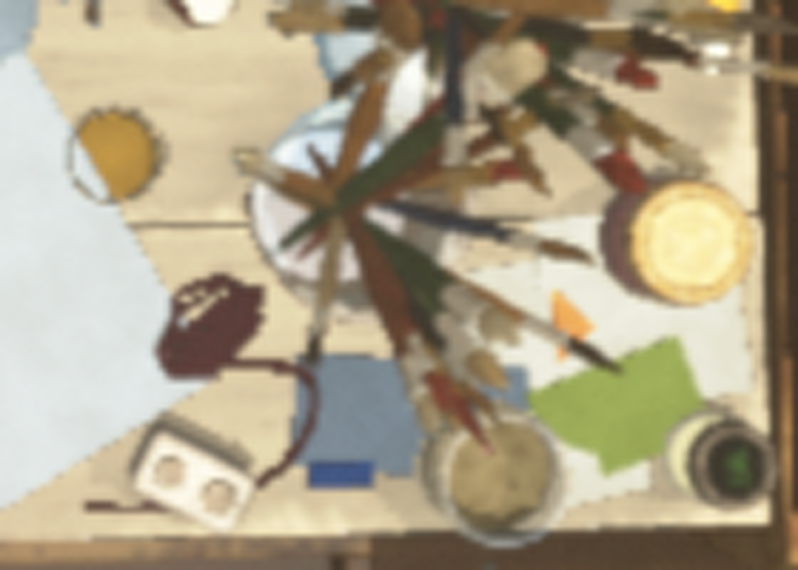

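View pics/c2.png

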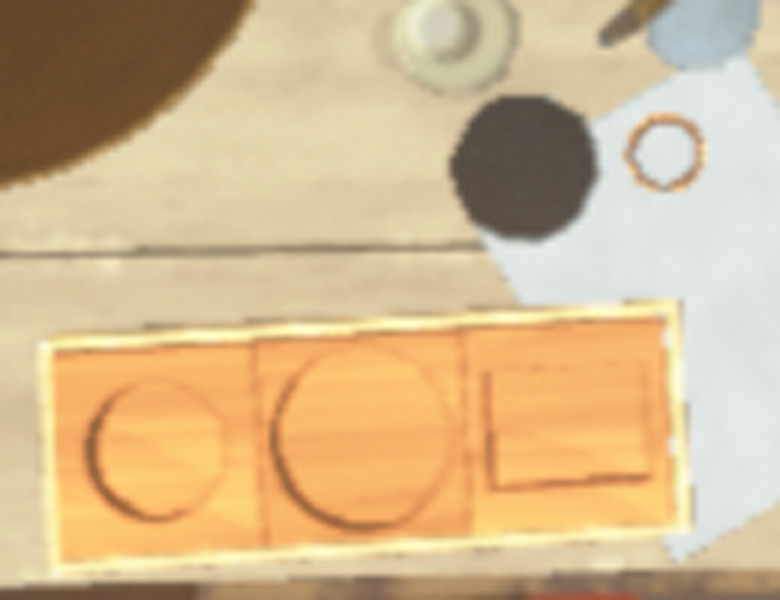

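View pics/c3.png

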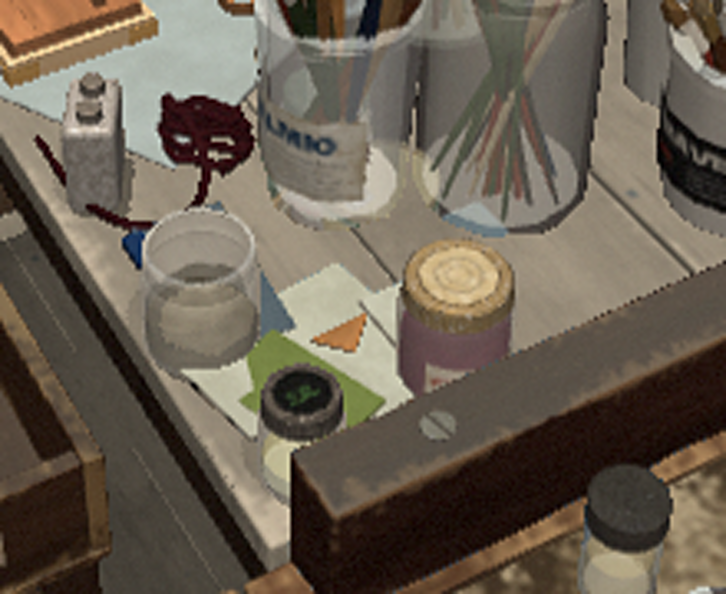

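Run:
```python
from h import *
np.set_printoptions(precision=4,suppress=True)
def t1(p,z):return hit("top",300+(p[0]+.5)/5.7-.5,230+(p[1]+.5)/5.7-.5,z)
def t2(p,z):return hit("top",180+(p[0]+.5)/6-.5,230+(p[1]+.5)/6-.5,z)
def s3(p,z):return hit("side",215+(p[0]+.5)/3.3-.5,250+(p[1]+.5)/3.3-.5,z)
print("lid",t1((693,242),.066),s3((459,272),.066))
print("small",t1((734,461),.055),s3((302,392),.055))
C=[(150,428),(254,480),(233,531),(133,483)]
c=[t1(p,.056) for p in C];print("can",np.mean(c,0),s3((95,100),.056))
for i in range(4):
    d=c[(i+1)%4]-c[i];print(np.linalg.norm(d),np.degrees(np.arctan2(d[1],d[0])))
print("caps",t1((169,470),.063),t1((219,496),.063))
print("open",t1((495,478),.062),s3((201,245),.062))
R=[t2(p,.022) for p in [(40,342),(680,303),(690,530),(57,571)]]
print("rack",np.mean(R,0))
for i in range(4):
    d=R[(i+1)%4]-R[i];print(np.linalg.norm(d),np.degrees(np.arctan2(d[1],d[0])))
for p in [(156,451),(363,438),(568,426)]:print("pocket",t2(p,.030))
print("dipper",t2((524,168),.018))
print("pots", t1((330,215),.0))
w=r.camera_model("wrist");o=r.get_obs();print(w)
print(o["position"])
```

```text
lid [ 0.5398 -0.0891  0.066 ] [ 0.538  -0.0885  0.066 ]
small [ 0.4499 -0.106   0.055 ] [ 0.4445 -0.1079  0.055 ]
can [0.4469 0.1158 0.056 ] [0.4461 0.1167 0.056 ]
0.047267594408813195 -117.58081543355662
0.0222554015406984 156.20046027056915
0.04503990412473471 63.339503917676865
0.023227164750060772 -18.411778282048203
caps [0.4521 0.1256 0.063 ] [0.4413 0.1056 0.063 ]
open [ 0.446  -0.0066  0.062 ] [ 0.4437 -0.0115  0.062 ]
rack [0.4748 0.334  0.022 ]
0.25407009574969774 -87.64953671741007
0.09001424855664882 -178.36052312650546
0.25027737536084244 92.43987803314121
0.0904374976544836 4.046103429498977
pocket [0.4715 0.4159 0.03  ]
pocket [0.4749 0.3347 0.03  ]
pocket [0.4779 0.254  0.03  ]
dipper [0.5801 0.2712 0.018 ]
pots [0.5522 0.0512 0.    ]
{'fov_y': 65.70646984690485, 'cx': 312.96373515797006, 'cy': 238.88227749188525, 'R': array([[ 0.2427,  0.9701, -0.0007],
       [ 0.9404, -0.2351,  0.2456],
       [ 0.2381, -0.0603, -0.9694]]), 't': array([-0.6736, -0.0263,  0.3903])}
[0.1648 0.6541 0.1701]
```

Run:
```python
from h import *
np.set_printoptions(precision=3,suppress=True)
def s3(p,z):return hit("side",215+(p[0]+.5)/3.3-.5,250+(p[1]+.5)/3.3-.5,z)
print("almio front base",s3((335,228),0),"L",s3((265,200),0),"R",s3((405,190),0))
print("glass base",s3((500,235),0),s3((425,200),0),s3((590,195),0))
print("davis",hit("side",440,317,0),hit("side",405,290,0),hit("side",470,300,0))
# brush tip heights above guessed pot centre
def h_at(u,v,x,y):
    zs=np.linspace(0,.6,601);P=np.array([proj("side",np.array([x,y,z])) for z in zs]);return zs[np.argmin(abs(P[:,1]-v))]
for n,(x,y) in {"almio":(.55,.05),"glass":(.6,.0),"davis":(.64,-.08)}.items():
    print(n,proj("side",np.array([x,y,0])),proj("top",np.array([x,y,0])),proj("top",np.array([x,y,.15])),[ (v,h_at(0,v,x,y)) for v in(85,150,200,250)])
w=r.camera_model("wrist");p=-w["R"].T@w["t"];print("wcam",p,w["R"][2])
```

```text
almio front base [0.538 0.024 0.   ] L [0.516 0.061 0.   ] R [0.585 0.031 0.   ]
glass base [ 0.611 -0.022  0.   ] [0.591 0.019 0.   ] [ 0.671 -0.02   0.   ]
davis [ 0.73  -0.077  0.   ] [0.72  0.011 0.   ] [ 0.807 -0.068  0.   ]
almio [314.796 307.508] [358.007 268.196] [365.794 269.687] [(85, np.float64(0.404)), (150, np.float64(0.308)), (200, np.float64(0.223)), (250, np.float64(0.127))]Traceback (most recent call last):
  File "<stdin>", line 11, in <module>
  File "<stdin>", line 9, in h_at
  File "h.py", line 13, in proj
    m=r.camera_model(n);f=240/np.tan(np.radians(m["fov_y"]/2))
ValueError: time passes only in moves, steps and waits
```

```bash
cat >> h.py <<'E'
from scipy.spatial.transform import Rotation as Ro
def to(x,y,z,yaw):
    o=r.get_obs();R=Ro.from_euler('xyz',o["orientation"]);G=Ro.from_euler('xyz',[np.pi,0,np.radians(yaw)])
    print("t",round(float(o["time_s"]),2),"pos",np.round(o["position"],4),"rpy",np.round(np.degrees(o["orientation"]),1),"F",np.round(o["ft_force"],1),"op",round(float(o["opening"])*94,1))
    print("slide",np.round(R.inv().apply(np.array([x,y,z])-o["position"]),4),"rot",np.round(np.degrees((R.inv()*G).as_rotvec()),2))
E
python3 -c "
from h import *
to(.539,-.089,.25,-12)"
```

```text
t 0.1 pos [0.1648 0.6541 0.1701] rpy [1.80e+02 1.00e-01 7.59e+01] F [-0.9 -0.3 -0.3] op 93.8
slide [-0.6293  0.5444 -0.0791] rot [6.000e-02 5.000e-02 8.786e+01]
```

```bash
python3 -m crank '{"rot":[[0,0,0],[0,0,0],[0,0,10],[0,0,20],[0,0,30],[0,0,40],[0,0,50],[0,0,60],[0,0,70],[0,0,80],[0,0,87.9],[0,0,87.9],[0,0,87.9],[0,0,87.9],[0,0,87.9],[0,0,87.9],[0,0,87.9],[0,0,87.9],[0,0,87.9],[0,0,87.9]],"slide":[[0,0,-0.06],[0,0,-0.12],[-0.04,0.034,-0.15],[-0.08,0.068,-0.15],[-0.12,0.102,-0.15],[-0.16,0.136,-0.15],[-0.2,0.17,-0.15],[-0.24,0.205,-0.15],[-0.28,0.24,-0.15],[-0.32,0.275,-0.15],[-0.36,0.31,-0.15],[-0.4,0.345,-0.15],[-0.44,0.38,-0.15],[-0.48,0.414,-0.15],[-0.52,0.449,-0.15],[-0.56,0.484,-0.14],[-0.6,0.519,-0.12],[-0.629,0.544,-0.1],[-0.629,0.544,-0.08],[-0.629,0.544,-0.08]],"jaw":[0.094,0.094,0.094,0.094,0.094,0.094,0.094,0.094,0.094,0.094,0.094,0.094,0.094,0.094,0.094,0.094,0.094,0.094,0.094,0.094]}' 30
python3 - <<'E'
from h import *
to(.539,-.089,.25,-12)
cv2.imwrite("pics/w1.png",cv2.cvtColor(r.capture("wrist"),cv2.COLOR_RGB2BGR))
for n,X in {"lid":(.539,-.089,.066),"small":(.448,-.107,.055),"open":(.445,-.009,.062)}.items(): print(n,proj("wrist",np.array(X)))
E
```

```text
time_s: 2.6
position: [0.5378, -0.0886, 0.2496]
orientation: [3.14, 0.003, -0.211]
ft_force: [-0.5, 0.9, 0.6]
opening: 0.999
t 2.6 pos [ 0.5378 -0.0886  0.2496] rpy [ 1.799e+02  1.000e-01 -1.210e+01] F [-0.5  0.9  0.6] op 93.9
slide [ 0.0013  0.0001 -0.0004] rot [ 0.09  0.15 -0.1 ]
lid [314.23407225 211.80882768]
small [240.31858981 241.59112836]
open [215.65449903 159.43532989]
```

View pics/w1.png

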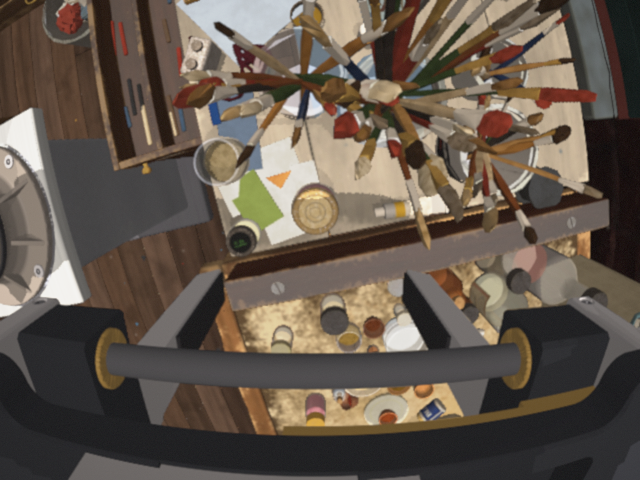

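The wrist view shows the lidded jar's gold lid at (315,209), where (314,212) was predicted. The small jar is at (242,238) and the open jar at (219,160), all consistent. Descending now.

```bash
python3 -c "
from h import *
print(hit('wrist',315,209,.066),hit('wrist',242,238,.055),hit('wrist',219,160,.062))"
python3 -m crank '{"rot":[[0,0,0],[0,0,0],[0,0,0],[0,0,0],[0,0,0],[0,0,0],[0,0,0],[0,0,0],[0,0,0],[0,0,0],[0,0,0]],"slide":[[0.001,0,0.02],[0.001,0,0.04],[0.001,0,0.06],[0.001,0,0.08],[0.001,0,0.1],[0.001,0,0.115],[0.001,0,0.13],[0.001,0,0.145],[0.001,0,0.155],[0.001,0,0.16],[0.001,0,0.16]],"jaw":[0.094,0.094,0.094,0.094,0.094,0.094,0.094,0.094,0.094,0.094,0.094]}'
```

```text
[ 0.54045612 -0.08613425  0.066     ] [ 0.45103426 -0.10327147  0.055     ] [ 0.4485862  -0.01054134  0.062     ]
time_s: 4.03
position: [0.5396, -0.0887, 0.0907]
orientation: [3.141, 0.0, -0.21]
ft_force: [0.5, 0.2, 0.9]
opening: 1.002
```

```bash
python3 -m crank '{"rot":[[0,0,0],[0,0,0],[0,0,0],[0,0,0],[0,0,0],[0,0,0],[0,0,0],[0,0,0],[0,0,0],[0,0,0],[0,0,0],[0,0,0],[0,0,0],[0,0,0],[0,0,0],[0,0,0]],"slide":[[0,0,0.01],[0,0,0.02],[0,0,0.03],[0,0,0.04],[0,0,0.05],[0,0,0.056],[0,0,0.059],[0,0,0.059],[0,0,0.059],[0,0,0.059],[0,0,0.059],[0,0,0.059],[0,0,0.059],[0,0,0.059],[0,0,0.059],[0,0,0.059]],"jaw":[0.094,0.094,0.094,0.094,0.094,0.094,0.094,0.094,0.07,0.06,0.05,0.05,0.05,0.05,0.05,0.05]}' 25
```

```text
time_s: 6.02
position: [0.5397, -0.0886, 0.0318]
orientation: [3.142, 0.0, -0.21]
ft_force: [-0.5, -0.4, 0.5]
opening: 0.531
```

```bash
python3 -m crank '{"rot":[[0,0,0],[0,0,0],[0,0,0],[0,0,0]],"slide":[[0,0,0],[0,0,0],[0,0,0],[0,0,0]],"jaw":[0.04,0.04,0.04,0.04]}' 25
python3 - <<'E'
from h import *
a=r.capture("side");b=r.capture("wrist")
a=cv2.resize(a[220:400,280:460],(400,400),interpolation=cv2.INTER_CUBIC)
b=cv2.resize(b[80:360,180:460],(400,400),interpolation=cv2.INTER_CUBIC)
cv2.imwrite("pics/g1.png",cv2.cvtColor(np.hstack([a,b]),cv2.COLOR_RGB2BGR))
E
```

```text
time_s: 6.52
position: [0.5397, -0.0886, 0.0318]
orientation: [3.142, 0.0, -0.21]
ft_force: [-0.3, -0.4, -0.5]
opening: 0.428
```

View pics/g1.png

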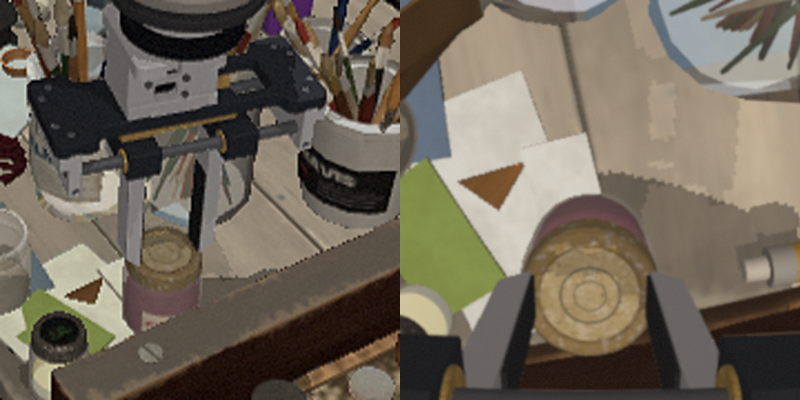

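Run:
```python
from h import *
np.set_printoptions(precision=4,suppress=True)
print("lid wrist",hit('wrist',180+192*.7,80+292*.7,.066))
print("lid side",hit('side',280+166*.45,220+245*.45,.066))
o=r.get_obs();p=o["position"];R=Ro.from_euler('xyz',o["orientation"])
f=lambda q:np.round([400+(q[0]-180)/.7,(q[1]-80)/.7])
g=lambda q:np.round([(q[0]-280)/.45,(q[1]-220)/.45])
for l in([-.02,-.008,0],[-.02,.008,0],[.02,-.008,0],[.02,.008,0],[-.02,.008,-.034],[.02,.008,-.034],[-.02,-.008,-.034],[.02,-.008,-.034],[.028,.0,-.034],[-.028,0,-.034]):
    X=p+R.apply(l);print(l,f(proj("wrist",X)),g(proj("side",X)))
```

```text
lid wrist [ 0.5402 -0.0884  0.066 ]
lid side [ 0.5414 -0.0859  0.066 ]
[-0.02, -0.008, 0] [543. 245.] [132. 281.]
[-0.02, 0.008, 0] [544. 281.] [140. 298.]
[0.02, -0.008, 0] [638. 245.] [185. 269.]
[0.02, 0.008, 0] [637. 281.] [194. 285.]
[-0.02, 0.008, -0.034] [537. 312.] [143. 263.]
[0.02, 0.008, -0.034] [645. 312.] [197. 250.]
[-0.02, -0.008, -0.034] [535. 271.] [135. 247.]
[0.02, -0.008, -0.034] [646. 272.] [189. 235.]
[0.028, 0.0, -0.034] [667. 292.] [204. 240.]
[-0.028, 0, -0.034] [514. 292.] [127. 257.]
```

The wrist and side views show the fingers beside the lid, centred on the jar at (0.540,-0.087). The opening still follows the command at 40 mm, so I need to know whether it has really gripped. I'll close a little further and check.

```bash
python3 -m crank '{"rot":[[0,0,0],[0,0,0],[0,0,0],[0,0,0]],"slide":[[0,0,0],[0,0,0],[0,0,0],[0,0,0]],"jaw":[0.02,0.02,0.02,0.02]}' 25
python3 - <<'E'
from h import *
a=r.capture("side");b=r.capture("wrist")
a=cv2.resize(a[220:400,280:460],(400,400),interpolation=cv2.INTER_CUBIC)
b=cv2.resize(b[80:360,180:460],(400,400),interpolation=cv2.INTER_CUBIC)
cv2.imwrite("pics/g2.png",cv2.cvtColor(np.hstack([a,b]),cv2.COLOR_RGB2BGR))
E
```

```text
time_s: 7.12
position: [0.5397, -0.0886, 0.0318]
orientation: [3.142, 0.0, -0.21]
ft_force: [-0.3, -0.2, 0.6]
opening: 0.214
```

View pics/g2.png

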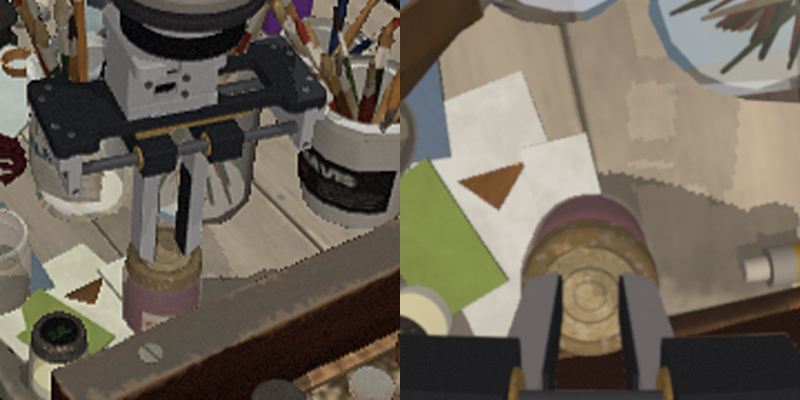

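The fingers show no contact at 20 mm and pass into the drawn jar, so nothing solid is there. This gold-lidded jar looks like set dressing, and the real one must be elsewhere. I'll search the rest of the scene.

Run:
```python
import cv2,numpy as np
t=cv2.imread("pics/top0.png");s=cv2.imread("pics/side0.png")
z=lambda a,w,h:cv2.resize(a,(w,h),interpolation=cv2.INTER_CUBIC)
L=z(t[95:335,440:640],500,600)
R=np.vstack([z(s[330:480,330:480],300,300),z(s[330:480,480:640],300,300)])
cv2.imwrite("pics/m1.png",np.hstack([L,R]))
```

```text
(no output)
```

View pics/m1.png

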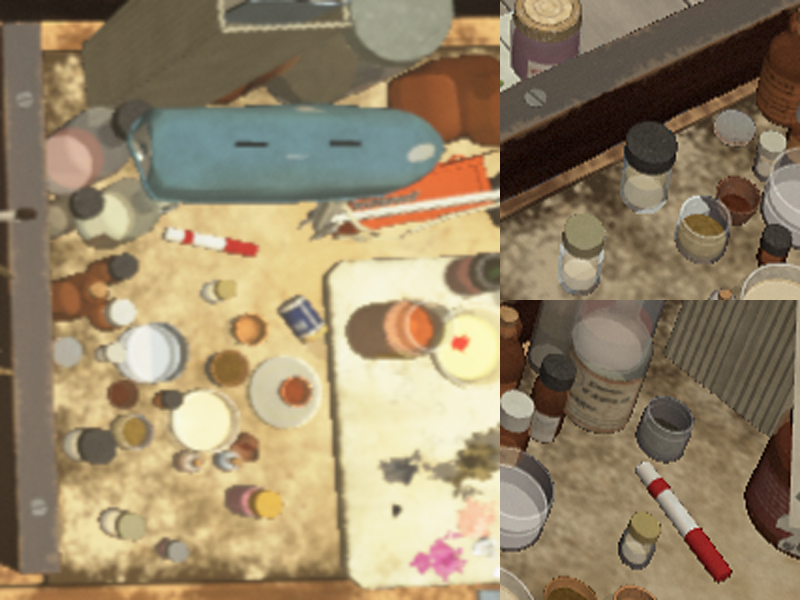

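Run:
```python
from h import *
np.set_printoptions(precision=1,suppress=True)
o=r.get_obs();p=o["position"];R=Ro.from_euler('xyz',o["orientation"])
print(p,np.degrees(o["orientation"]))
for x in(-.059,-.047,.047,.059):
  print(x,[proj("wrist",p+R.apply([x,y,z])).round() for y in(-.008,.008) for z in (0,-.034)])
```

```text
[ 0.5 -0.1  0. ] [180.   0. -12.]
-0.059 [array([217., 251.]), array([202., 269.]), array([219., 276.]), array([204., 297.])]
-0.047 [array([236., 251.]), array([224., 269.]), array([238., 276.]), array([226., 298.])]
0.047 [array([391., 252.]), array([403., 270.]), array([389., 276.]), array([401., 298.])]
0.059 [array([410., 252.]), array([425., 269.]), array([408., 276.]), array([422., 297.])]
```

Both cameras put the fingertips at about z = 0.066, where 0.032 is reported. The fingers end some 34 mm short of the stated TCP, so they closed just above the lid and the jar is real after all. I'll raise, open and calibrate the true tip.

```bash
python3 -m crank '{"rot":[[0,0,0],[0,0,0],[0,0,0],[0,0,0],[0,0,0],[0,0,0],[0,0,0],[0,0,0]],"slide":[[0,0,-0.02],[0,0,-0.04],[0,0,-0.04],[0,0,-0.04],[0,0,-0.04],[0,0,-0.04],[0,0,-0.04],[0,0,-0.04]],"jaw":[0.02,0.02,0.094,0.094,0.094,0.094,0.094,0.094]}' 30
python3 - <<'E'
from h import *
np.set_printoptions(precision=1,suppress=True)
a=r.capture("side");b=r.capture("wrist")
a=cv2.resize(a[220:370,290:440],(400,400),interpolation=cv2.INTER_CUBIC)
b=cv2.resize(b[180:380,180:440],(400,400*200//260),interpolation=cv2.INTER_CUBIC)
b=np.vstack([b,np.zeros((400-b.shape[0],400,3),np.uint8)])
cv2.imwrite("pics/g3.png",cv2.cvtColor(np.hstack([a,b]),cv2.COLOR_RGB2BGR))
o=r.get_obs();p=o["position"];R=Ro.from_euler('xyz',o["orientation"]);print(p*1000)
for x in(-.047,.047):
 for z in (0,-.03,-.04):
  for y in(-.008,.008):
   X=p+R.apply([x,y,z]);q=proj("wrist",X);s=proj("side",X)
   print(x,y,z,400+(q[0]-180)/.65,(q[1]-180)/.65,"side",(s-[290,220])/.375)
E
```

```text
time_s: 8.22
position: [0.5396, -0.0886, 0.0717]
orientation: [3.141, 0.0, -0.21]
ft_force: [0.2, -0.0, -0.2]
opening: 0.816
[539.7 -88.6  71.7]
-0.047 -0.008 0 486.5488887877923 109.73684952906825 side [ 90.3 298.3]
-0.047 0.008 0 488.81302837180795 147.79108929794853 side [ 99.4 318. ]
-0.047 -0.008 -0.03 469.62503228458706 133.75182324952166 side [ 91.8 259.4]
-0.047 0.008 -0.03 472.87373820280726 176.40283295169445 side [101.  278.9]
-0.047 -0.008 -0.04 462.9226117771478 143.33520557879086 side [ 92.3 246.1]
-0.047 0.008 -0.04 466.62363405149233 187.71295578779743 side [101.6 265.5]
0.047 -0.008 0 724.1036470581926 110.13316757813357 side [243.7 264.8]
0.047 0.008 0 721.6795702886513 148.16467475423397 side [254.7 283.4]
0.047 -0.008 -0.03 741.1646997941862 134.19069107581288 side [248.2 226.4]
0.047 0.008 -0.03 737.7288054416563 176.8098001201796 side [259.5 244.8]
0.047 -0.008 -0.04 747.919466229587 143.78901463488336 side [249.8 213.2]
0.047 0.008 -0.04 744.0202644771975 188.13085567687267 side [261.1 231.6]
```

View pics/g3.png

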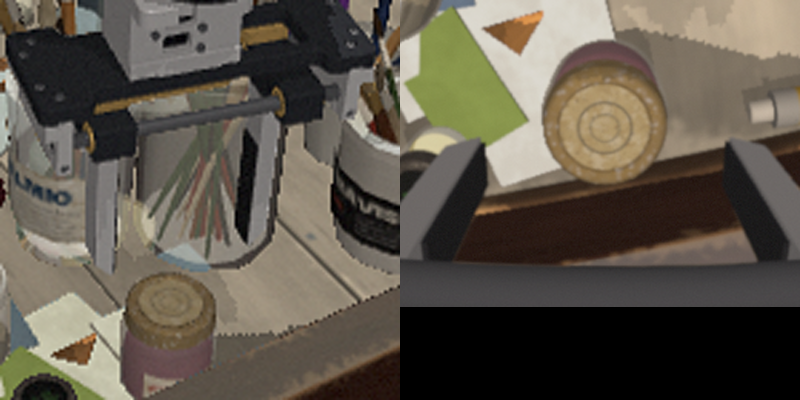

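```bash
python3 -m crank '{"rot":[[0,0,0],[0,0,0],[0,0,0],[0,0,0],[0,0,0],[0,0,0],[0,0,0],[0,0,0],[0,0,0],[0,0,0]],"slide":[[0,0,0],[0,0,0.01],[0,0,0.02],[0,0,0.03],[0,0,0.04],[0,0,0.05],[0,0,0.058],[0,0,0.066],[0,0,0.073],[0,0,0.073]],"jaw":[0.094,0.094,0.094,0.094,0.094,0.094,0.094,0.094,0.094,0.094]}' 30
```

```text
time_s: 9.57
position: [0.5394, -0.0886, -0.0017]
orientation: [3.141, 0.001, -0.21]
ft_force: [0.5, 0.4, -0.2]
opening: 1.004
```

```bash
python3 -m crank '{"rot":[[0,0,0],[0,0,0],[0,0,0],[0,0,0],[0,0,0],[0,0,0]],"slide":[[0,0,0],[0,0,0],[0,0,0],[0,0,0],[0,0,0],[0,0,0]],"jaw":[0.07,0.055,0.045,0.045,0.045,0.045]}' 30
```

```text
time_s: 10.32
position: [0.5398, -0.0885, -0.0011]
orientation: [-3.142, -0.0, -0.21]
ft_force: [-0.3, 0.0, 1.6]
opening: 0.567
```

```bash
python3 -m crank '{"rot":[[0,0,0],[0,0,0],[0,0,0],[0,0,0],[0,0,0],[0,0,0],[0,0,0]],"slide":[[0,0,-0.01],[0,0,-0.03],[0,0,-0.06],[0,0,-0.1],[0,0,-0.14],[0,0,-0.15],[0,0,-0.15]],"jaw":[0.045,0.045,0.045,0.045,0.045,0.045,0.045]}'
python3 -c "
from h import *
to(.46,-.06,.15,0)
to(.47,.334,.13,0)"
```

```text
time_s: 11.2
position: [0.5398, -0.0882, 0.1492]
orientation: [-3.141, -0.001, -0.21]
ft_force: [0.1, -0.5, -3.4]
opening: 0.57
t 11.2 pos [ 0.5398 -0.0882  0.1492] rpy [-179.9   -0.   -12. ] F [ 0.1 -0.5 -3.4] op 53.6
slide [-0.0839 -0.0109 -0.0008] rot [ -0.05  -0.05 -12.02]
t 11.2 pos [ 0.5398 -0.0882  0.1492] rpy [-179.9   -0.   -12. ] F [ 0.1 -0.5 -3.4] op 53.6
slide [-0.1562 -0.3984  0.0195] rot [ -0.05  -0.05 -12.02]
```

```bash
python3 -m crank '{"rot":[[0,0,0],[0,0,0],[0,0,-3],[0,0,-6],[0,0,-9],[0,0,-12],[0,0,-12],[0,0,-12],[0,0,-12],[0,0,-12],[0,0,-12],[0,0,-12],[0,0,-12],[0,0,-12],[0,0,-12],[0,0,-12]],"slide":[[-0.03,-0.003,0],[-0.065,-0.007,0],[-0.086,-0.015,0],[-0.094,-0.05,0],[-0.101,-0.085,0],[-0.108,-0.12,0],[-0.115,-0.16,0],[-0.122,-0.2,0],[-0.13,-0.24,0],[-0.138,-0.28,0],[-0.145,-0.32,0],[-0.152,-0.36,0.01],[-0.156,-0.39,0.02],[-0.156,-0.398,0.03],[-0.156,-0.398,0.04],[-0.156,-0.398,0.04]],"jaw":[0.045,0.045,0.045,0.045,0.045,0.045,0.045,0.045,0.045,0.045,0.045,0.045,0.045,0.045,0.045,0.045]}'
python3 - <<'E'
from h import *
to(.4749,.3347,.0137,0)
np.set_printoptions(precision=1,suppress=True)
b=r.capture("wrist");a=r.capture("top")
A=cv2.resize(a[240:340,170:310],(560,400),interpolation=cv2.INTER_CUBIC)
B=cv2.resize(b,(560,420))[0:300]
B=cv2.resize(b[60:380,100:540],(400,291));C=np.zeros((400,960,3),np.uint8);C[:,:560]=A;C[:291,560:]=B
C=C[:,:]
cv2.imwrite("pics/p1.png",cv2.cvtColor(cv2.resize(C,(800,333)),cv2.COLOR_RGB2BGR))
for X in [(.4749,.3347,.03),(.4715,.4159,.03),(.4779,.254,.03)]:
  print(proj("wrist",np.array(X)))
E
```

```text
time_s: 13.2
position: [0.4698, 0.3314, 0.1077]
orientation: [3.14, 0.001, -0.002]
ft_force: [-0.2, 0.0, -2.4]
opening: 0.569
t 13.2 pos [0.4698 0.3314 0.1077] rpy [ 1.799e+02  1.000e-01 -1.000e-01] F [-0.2  0.  -2.4] op 53.5
slide [ 0.0052 -0.0034  0.094 ] rot [ 0.1   0.08 -0.13]
[319.2 231.1]
[315.  129.6]
[322.2 320.9]
```

View pics/p1.png

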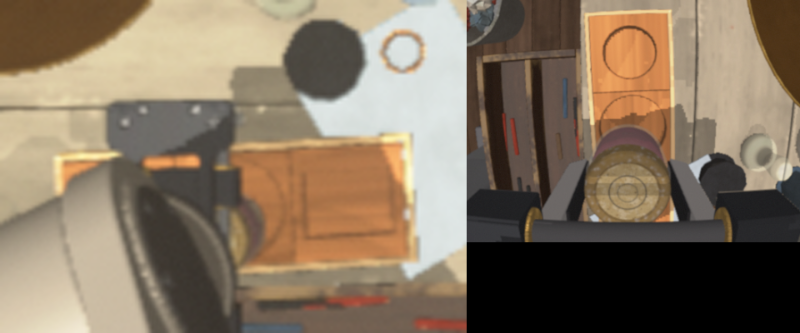

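The wrist view confirms the rack: the narrow pocket is at (314,129), where (315,130) was predicted, and the jar is held upright. Lowering into the wide pocket.

```bash
python3 -m crank '{"rot":[[0,0,0],[0,0,0],[0,0,0],[0,0,0],[0,0,0],[0,0,0],[0,0,0],[0,0,0],[0,0,0],[0,0,0],[0,0,0]],"slide":[[0.003,-0.002,0.01],[0.005,-0.0035,0.025],[0.005,-0.0035,0.04],[0.005,-0.0035,0.055],[0.005,-0.0035,0.07],[0.005,-0.0035,0.08],[0.005,-0.0035,0.085],[0.005,-0.0035,0.089],[0.005,-0.0035,0.091],[0.005,-0.0035,0.092],[0.005,-0.0035,0.092]],"jaw":[0.045,0.045,0.045,0.045,0.045,0.045,0.045,0.045,0.045,0.045,0.045]}'
python3 -m crank '{"rot":[[0,0,0],[0,0,0],[0,0,0]],"slide":[[0,0,0.001],[0,0,0.002],[0,0,0.002]],"jaw":[0.045,0.045,0.045]}'
```

```text
time_s: 14.68
position: [0.4753, 0.3368, 0.0169]
orientation: [-3.141, -0.0, -0.001]
ft_force: [0.2, -0.3, -1.8]
opening: 0.57
time_s: 15.05
position: [0.4751, 0.3367, 0.0147]
orientation: [3.141, 0.0, -0.001]
ft_force: [-1.0, 0.0, -3.1]
opening: 0.564
```

```bash
python3 -m crank '{"rot":[[0,0,0],[0,0,0]],"slide":[[0,0.002,0.001],[0,0.002,0.0015]],"jaw":[0.045,0.045]}'
python3 -m crank '{"rot":[[0,0,0],[0,0,0]],"slide":[[0,0,0.001],[0,0,0.001]],"jaw":[0.045,0.045]}'
```

```text
time_s: 15.3
position: [0.4753, 0.3352, 0.0138]
orientation: [-3.141, -0.0, -0.001]
ft_force: [-4.2, 0.1, 14.9]
opening: 0.566
time_s: 15.55
position: [0.4754, 0.3353, 0.0137]
orientation: [-3.14, 0.0, -0.001]
ft_force: [-8.0, -1.6, 25.9]
opening: 0.568
```

```bash
python3 -m crank '{"rot":[[0,0,0],[0,0,0],[0,0,0],[0,0,0],[0,0,0],[0,0,0],[0,0,0]],"slide":[[0,0,-0.0025],[0,0,-0.0025],[0,0,-0.0025],[0,0,-0.0025],[0,0,-0.0025],[0,0,-0.03],[0,0,-0.07]],"jaw":[0.045,0.07,0.094,0.094,0.094,0.094,0.094]}'
python3 -m crank '{"rot":[[0,0,0],[0,0,0],[0,0,0],[0,0,0],[0,0,0],[0,0,0],[0,0,0],[0,0,0],[0,0,0],[0,0,0],[0,0,0],[0,0,0],[0,0,0],[0,0,0],[0,0,0]],"slide":[[0,0,-0.04],[0,0,-0.06],[-0.002,0.04,-0.06],[-0.005,0.08,-0.06],[-0.007,0.12,-0.06],[-0.01,0.16,-0.06],[-0.012,0.2,-0.06],[-0.014,0.24,-0.06],[-0.017,0.28,-0.06],[-0.019,0.32,-0.06],[-0.021,0.36,-0.06],[-0.024,0.4,-0.06],[-0.026,0.43,-0.05],[-0.026,0.441,-0.03],[-0.026,0.441,-0.02]],"jaw":[0.094,0.094,0.094,0.094,0.094,0.094,0.094,0.094,0.094,0.094,0.094,0.094,0.094,0.094,0.094]}'
python3 - <<'E'
from h import *
to(.4495,-.1055,-.008,0)
a=r.capture("top");b=r.capture("wrist")
A=cv2.resize(a[240:340,170:310],(400,286),interpolation=cv2.INTER_CUBIC)
B=cv2.resize(b[80:380,120:520],(400,300))
C=np.vstack([B,A]);C=np.hstack([A,B[:286]])
cv2.imwrite("pics/p2.png",cv2.cvtColor(C,cv2.COLOR_RGB2BGR))
print(proj("wrist",np.array([.4495,-.1055,.055]))-[120,80]+[400,0])
E
```

```text
time_s: 16.42
position: [0.4746, 0.3341, 0.0822]
orientation: [3.14, 0.001, -0.001]
ft_force: [0.6, 0.2, 0.4]
opening: 1.0
time_s: 18.3
position: [0.4483, -0.107, 0.1016]
orientation: [3.141, 0.001, -0.003]
ft_force: [-0.3, 0.7, 0.4]
opening: 1.002
t 18.3 pos [ 0.4483 -0.107   0.1016] rpy [ 1.8e+02  1.0e-01 -1.0e-01] F [-0.3  0.7  0.4] op 94.2
slide [ 0.0013 -0.0016  0.1096] rot [ 0.03  0.05 -0.15]
[595.51930856 163.79920973]
```

View pics/p2.png

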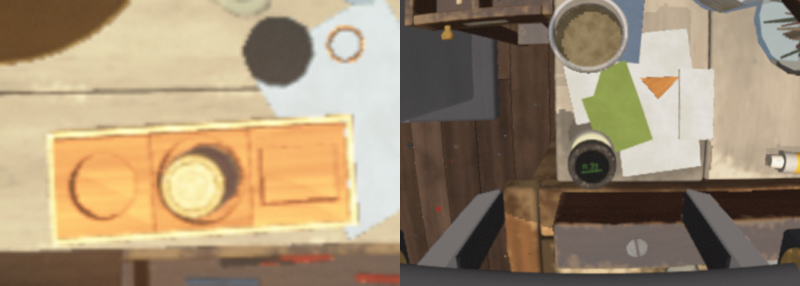

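The lidded jar stands inside the wide pocket in the top view, and the small jar's lid is at (592,163), where (595,164) was predicted. Descending on the small jar.

```bash
python3 -m crank '{"rot":[[0,0,0],[0,0,0],[0,0,0],[0,0,0],[0,0,0],[0,0,0],[0,0,0],[0,0,0],[0,0,0],[0,0,0],[0,0,0]],"slide":[[0,-0.0015,0.015],[0,-0.0015,0.03],[0,-0.0015,0.045],[0,-0.0015,0.06],[0,-0.0015,0.07],[0,-0.0015,0.08],[0,-0.0015,0.09],[0,-0.0015,0.1],[0,-0.0015,0.108],[0,-0.0015,0.1125],[0,-0.0015,0.1125]],"jaw":[0.094,0.094,0.094,0.094,0.094,0.094,0.094,0.094,0.094,0.094,0.094]}' 25
python3 -m crank '{"rot":[[0,0,0],[0,0,0],[0,0,0],[0,0,0],[0,0,0],[0,0,0],[0,0,0]],"slide":[[0,0,0],[0,0,0],[0,0,0],[0,0,0],[0,0,0],[0,0,0],[0,0,0]],"jaw":[0.07,0.05,0.04,0.03,0.025,0.025,0.025]}' 25
```

```text
time_s: 19.77
position: [0.4487, -0.1049, -0.0104]
orientation: [3.141, 0.0, -0.001]
ft_force: [0.5, -0.7, 0.2]
opening: 1.0
time_s: 20.65
position: [0.4488, -0.1047, -0.0102]
orientation: [3.142, 0.0, -0.001]
ft_force: [-0.6, 0.7, 0.6]
opening: 0.398
```

```bash
python3 -m crank '{"rot":[[0,0,0],[0,0,0],[0,0,0],[0,0,0],[0,0,0],[0,0,0],[0,0,3],[0,0,6],[0,0,9],[0,0,12],[0,0,15],[0,0,18],[0,0,20],[0,0,20],[0,0,20],[0,0,20],[0,0,20],[0,0,20],[0,0,20],[0,0,20]],"slide":[[0,0,-0.01],[0,0,-0.03],[0,0,-0.07],[0,0,-0.11],[0.002,-0.03,-0.135],[0.004,-0.07,-0.135],[0.006,-0.11,-0.135],[0.008,-0.15,-0.135],[0.01,-0.19,-0.135],[0.011,-0.23,-0.135],[0.012,-0.27,-0.135],[0.014,-0.31,-0.135],[0.016,-0.35,-0.135],[0.018,-0.39,-0.135],[0.02,-0.43,-0.135],[0.021,-0.47,-0.135],[0.023,-0.505,-0.135],[0.023,-0.521,-0.12],[0.023,-0.521,-0.1],[0.023,-0.521,-0.1]],"jaw":[0.025,0.025,0.025,0.025,0.025,0.025,0.025,0.025,0.025,0.025,0.025,0.025,0.025,0.025,0.025,0.025,0.025,0.025,0.025,0.025]}'
python3 -c "
from h import *
to(.4715,.4159,.0048,-20)"
```

```text
time_s: 23.15
position: [0.4715, 0.4136, 0.0878]
orientation: [3.138, 0.001, -0.352]
ft_force: [0.8, -0.7, -1.4]
opening: 0.395
t 23.15 pos [0.4715 0.4136 0.0878] rpy [179.8   0.  -20.1] F [ 0.8 -0.7 -1.4] op 37.2
slide [-0.0007 -0.0025  0.083 ] rot [ 0.21  0.05 -0.14]
```

```bash
python3 -m crank '{"rot":[[0,0,0],[0,0,0],[0,0,0],[0,0,0],[0,0,0],[0,0,0],[0,0,0],[0,0,0],[0,0,0],[0,0,0]],"slide":[[0,0,0.01],[0,0,0.025],[0,0,0.04],[0,0,0.055],[0,0,0.065],[0,0,0.073],[0,0,0.079],[0,0,0.082],[0,0,0.083],[0,0,0.083]],"jaw":[0.025,0.025,0.025,0.025,0.025,0.025,0.025,0.025,0.025,0.025]}'
python3 -m crank '{"rot":[[0,0,0],[0,0,0]],"slide":[[0,0,0.001],[0,0,0.001]],"jaw":[0.025,0.025]}'
```

```text
time_s: 24.4
position: [0.4723, 0.4163, 0.007]
orientation: [-3.141, -0.0, -0.35]
ft_force: [0.5, -0.7, -1.4]
opening: 0.397
time_s: 24.65
position: [0.4722, 0.4163, 0.0058]
orientation: [-3.142, 0.0, -0.35]
ft_force: [0.3, 0.1, -0.7]
opening: 0.397
```

```bash
python3 -m crank '{"rot":[[0,0,0],[0,0,0],[0,0,0]],"slide":[[0,0,0.001],[0,0,0.0015],[0,0,0.0015]],"jaw":[0.025,0.025,0.025]}'
python3 -c "
from h import *
to(.4465,.116,.10,-28)"
```

```text
time_s: 25.02
position: [0.4723, 0.4164, 0.0048]
orientation: [-3.141, 0.0, -0.35]
ft_force: [-2.5, -1.2, 8.8]
opening: 0.399
t 25.02 pos [0.4723 0.4164 0.0048] rpy [-180.     0.   -20.1] F [-2.5 -1.2  8.8] op 37.5
slide [ 0.0787  0.291  -0.0954] rot [-0.02  0.02  7.95]
```

```bash
python3 -m crank '{"rot":[[0,0,0],[0,0,0],[0,0,0],[0,0,0],[0,0,0],[0,0,0],[0,0,0],[0,0,0],[0,0,-10],[0,0,-20],[0,0,-30],[0,0,-40],[0,0,-50],[0,0,-60],[0,0,-70],[0,0,-80],[0,0,-82],[0,0,-82]],"slide":[[0,0,-0.001],[0,0,-0.001],[0,0,-0.001],[0,0,-0.02],[0,0,-0.06],[0,0,-0.1],[0.005,0.02,-0.12],[0.014,0.05,-0.12],[0.022,0.08,-0.12],[0.03,0.11,-0.12],[0.038,0.14,-0.12],[0.046,0.17,-0.12],[0.054,0.2,-0.12],[0.062,0.23,-0.12],[0.07,0.26,-0.115],[0.0787,0.291,-0.11],[0.0787,0.291,-0.1],[0.0787,0.291,-0.1]],"jaw":[0.05,0.065,0.065,0.065,0.065,0.065,0.094,0.094,0.094,0.094,0.094,0.094,0.094,0.094,0.094,0.094,0.094,0.094]}'
python3 - <<'E'
from h import *
to(.4465,.116,-.010,62.3)
a=r.capture("top");b=r.capture("wrist")
A=cv2.resize(a[240:340,170:310],(400,286),interpolation=cv2.INTER_CUBIC)
B=b[120:406,120:520]
cv2.imwrite("pics/p3.png",cv2.cvtColor(np.hstack([A,B]),cv2.COLOR_RGB2BGR))
print(proj("wrist",np.array([.4465,.116,.063]))-[120,120]+[400,0])
for X in [(.4521,.1256,.063),(.4413,.1056,.063)]:print(proj("wrist",np.array(X))-[120,120]+[400,0])
E
```

```text
time_s: 27.28
position: [0.4465, 0.1153, 0.1048]
orientation: [-3.142, -0.0, 1.08]
ft_force: [0.7, -0.5, -0.2]
opening: 0.999
t 27.27 pos [0.4465 0.1153 0.1048] rpy [-180.    -0.    61.9] F [ 0.7 -0.5 -0.2] op 93.9
slide [ 0.0006 -0.0003  0.1148] rot [-0.   -0.01 -0.43]
[593.91593521 127.1313573 ]
[609.42581021 127.70733686]
[577.67547836 127.52659721]
```

View pics/p3.png

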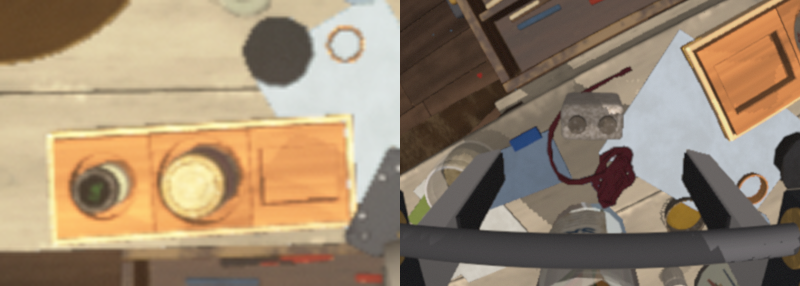

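Both jars are in their pockets. The can's caps are at (577,124) and (609,124), where (578,127) and (609,128) were predicted, and the jaws line up with its width. Descending.

```bash
python3 -m crank '{"rot":[[0,0,0],[0,0,0],[0,0,0],[0,0,0],[0,0,0],[0,0,0],[0,0,0],[0,0,0],[0,0,0],[0,0,0],[0,0,0]],"slide":[[0,0,0.015],[0,0,0.03],[0,0,0.045],[0,0,0.06],[0,0,0.07],[0,0,0.08],[0,0,0.09],[0,0,0.1],[0,0,0.11],[0,0,0.115],[0,0,0.115]],"jaw":[0.094,0.094,0.094,0.094,0.094,0.094,0.094,0.094,0.094,0.094,0.094]}' 30
python3 -m crank '{"rot":[[0,0,0],[0,0,0],[0,0,0],[0,0,0],[0,0,0],[0,0,0],[0,0,0]],"slide":[[0,0,0],[0,0,0],[0,0,0],[0,0,0],[0,0,0],[0,0,0],[0,0,0]],"jaw":[0.07,0.055,0.04,0.035,0.035,0.035,0.035]}' 30
python3 -c "
from h import *
to(.4779,.254,.10,92.3)"
```

```text
time_s: 28.75
position: [0.4463, 0.1157, -0.011]
orientation: [-3.141, 0.001, 1.081]
ft_force: [0.3, -0.1, -0.7]
opening: 0.999
time_s: 29.62
position: [0.4465, 0.1158, -0.0107]
orientation: [-3.142, 0.0, 1.081]
ft_force: [-0.2, 0.7, 2.6]
opening: 0.504
t 29.62 pos [ 0.4465  0.1158 -0.0107] rpy [-180.    0.   62.] F [-0.2  0.7  2.6] op 47.4
slide [ 0.1367 -0.0372 -0.1107] rot [ -0.     0.   -30.35]
```

```bash
python3 -m crank '{"rot":[[0,0,0],[0,0,0],[0,0,0],[0,0,0],[0,0,-5],[0,0,-11],[0,0,-17],[0,0,-23],[0,0,-30.3],[0,0,-30.3],[0,0,-30.3],[0,0,-30.3]],"slide":[[0,0,-0.01],[0,0,-0.03],[0,0,-0.07],[0,0,-0.1],[0.03,-0.008,-0.11],[0.06,-0.016,-0.11],[0.09,-0.025,-0.11],[0.115,-0.032,-0.11],[0.13,-0.036,-0.11],[0.1367,-0.0372,-0.11],[0.1367,-0.0372,-0.1],[0.1367,-0.0372,-0.1]],"jaw":[0.035,0.035,0.035,0.035,0.035,0.035,0.035,0.035,0.035,0.035,0.035,0.035]}'
python3 - <<'E'
from h import *
to(.4779,.254,.0043,92.3)
cv2.imwrite("pics/p4.png",cv2.cvtColor(r.capture("wrist"),cv2.COLOR_RGB2BGR))
for X in [(.4779,.254,.03),(.4749,.3347,.03)]:print(proj("wrist",np.array(X)))
E
```

```text
time_s: 31.12
position: [0.4772, 0.2528, 0.0884]
orientation: [-3.14, 0.001, 1.608]
ft_force: [-0.9, -1.0, -1.5]
opening: 0.5
t 31.12 pos [0.4772 0.2528 0.0884] rpy [-1.799e+02  1.000e-01  9.210e+01] F [-0.9 -1.  -1.5] op 47.0
slide [0.0012 0.0008 0.0841] rot [-0.07  0.07 -0.18]
[315.15546759 242.76177877]
[418.50234203 242.83934449]
```

View pics/p4.png

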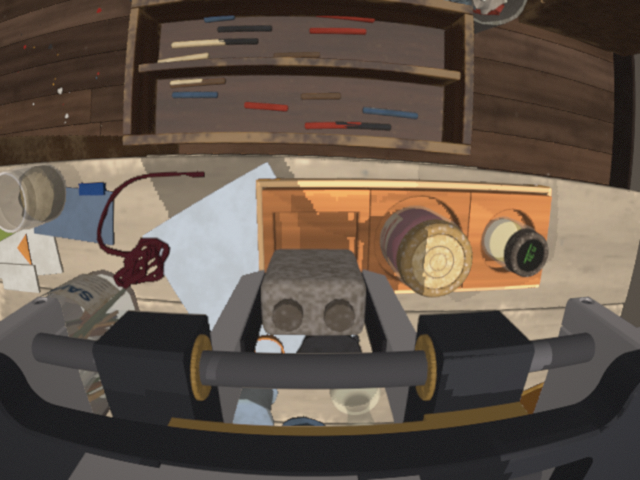

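The can is held aligned above the oblong pocket, whose edge is visible at (275,215). The wide and narrow pockets hold their jars. Lowering.

```bash
python3 -m crank '{"rot":[[0,0,0],[0,0,0],[0,0,0],[0,0,0],[0,0,0],[0,0,0],[0,0,0],[0,0,0],[0,0,0],[0,0,0]],"slide":[[0,0,0.01],[0,0,0.025],[0,0,0.04],[0,0,0.055],[0,0,0.065],[0,0,0.073],[0,0,0.079],[0,0,0.082],[0,0,0.083],[0,0,0.083]],"jaw":[0.035,0.035,0.035,0.035,0.035,0.035,0.035,0.035,0.035,0.035]}'
python3 -m crank '{"rot":[[0,0,0],[0,0,0],[0,0,0]],"slide":[[0,0,0.001],[0,0,0.0015],[0,0,0.0015]],"jaw":[0.035,0.035,0.035]}'
```

```text
time_s: 32.42
position: [0.478, 0.2541, 0.0065]
orientation: [3.141, -0.0, 1.61]
ft_force: [0.3, -0.1, -1.4]
opening: 0.504
time_s: 32.8
position: [0.4779, 0.254, 0.0048]
orientation: [-3.142, 0.0, 1.61]
ft_force: [1.1, 0.2, -0.8]
opening: 0.501
```

```bash
python3 -m crank '{"rot":[[0,0,0],[0,0,0],[0,0,0]],"slide":[[0,0,0.0007],[0,0,0.0012],[0,0,0.0012]],"jaw":[0.035,0.035,0.035]}'
```

```text
time_s: 33.17
position: [0.478, 0.2541, 0.0043]
orientation: [-3.142, -0.001, 1.61]
ft_force: [-5.2, -2.7, 17.4]
opening: 0.501
```

Touched the floor at the predicted height. Releasing gently, lifting and backing away toward the robot side.

```bash
python3 -m crank '{"rot":[[0,0,0],[0,0,0],[0,0,0],[0,0,0],[0,0,0],[0,0,0],[0,0,0],[0,0,0],[0,0,0],[0,0,0],[0,0,0],[0,0,0],[0,0,0],[0,0,0],[0,0,0],[0,0,0]],"slide":[[0,0,-0.0012],[0,0,-0.0012],[0,0,-0.0012],[0,0,-0.0012],[0,0,-0.01],[0,0,-0.03],[0,0,-0.06],[0,0,-0.1],[0,0,-0.13],[0,0,-0.15],[-0.04,0,-0.16],[-0.08,0,-0.16],[-0.12,0,-0.16],[-0.16,0,-0.16],[-0.2,0,-0.16],[-0.2,0,-0.16]],"jaw":[0.054,0.058,0.058,0.058,0.058,0.058,0.058,0.058,0.058,0.058,0.058,0.058,0.058,0.058,0.058,0.058]}'
python3 - <<'E'
from h import *
a=r.capture("top");b=r.capture("side")
A=cv2.resize(a[230:340,180:400],(800,400),interpolation=cv2.INTER_CUBIC)
B=cv2.resize(b[170:300,140:400],(400,200),interpolation=cv2.INTER_CUBIC);B2=cv2.resize(b[270:420,200:400],(400,200),interpolation=cv2.INTER_AREA)
cv2.imwrite("pics/f.png",cv2.cvtColor(np.vstack([A,np.hstack([B,B2])]),cv2.COLOR_RGB2BGR))
f=lambda X:((proj("top",np.array(X))-[180,230])*800/220).round()
for n,X in {"wide jar top":(.4749,.3347,.081),"small":(.4715,.4159,.07),"can":(.4779,.254,.071),"open jar":(.446,-.0066,.062),"dipper":(.5801,.2712,.018)}.items():print(n,f(X))
E
```

```text
time_s: 35.17
position: [0.4858, 0.0514, 0.1642]
orientation: [3.141, -0.0, 1.606]
ft_force: [0.2, 0.4, -0.7]
opening: 0.618
wide jar top [206. 272.]
small [ 78. 278.]
can [338. 263.]
open jar [751. 303.]
dipper [316. 100.]
```

View pics/f.png

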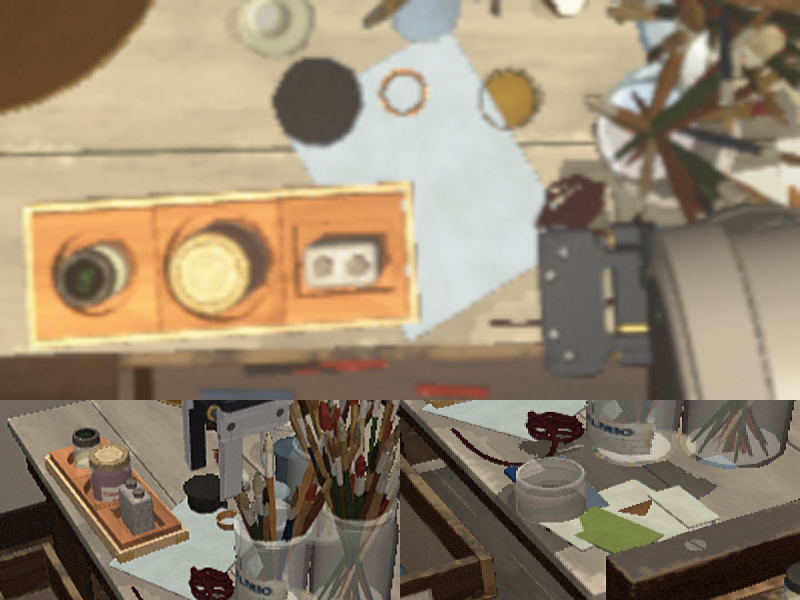

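All three are upright and centred in their pockets (top crop: (84,275), (208,270) and (340,265), within a few pixels of prediction). The dipper is unmoved at (317,101) and the open jar is still standing. Handing in.

```bash
python3 -c "
from plant import r
print(r.get_obs()['ft_force']); print(r.close_job())"
```

```text
[-0.05671199  0.35355934  0.09961373]
the job is handed in; nothing more can be done
None
```

I packed the lidded jar, the small jar and the flat can, in that order, into the wide, narrow and oblong pockets. The job took about 35 s of robot time and is handed in.

- **Fully down:** each piece was lowered until it touched, 15 mm above the height where it was picked up. That is the pocket floor. I then released it gently.
- **Final pictures:** all three stand upright and centred in their pockets. The oil dipper is where it was, and the open jar still stands and was not touched. I checked the dipper's position in the final top view. I judged the open jar only by eye in the side view, because the arm hid it from the top camera.
- **Hand-in:** the gripper was clear and the wrist force was about 0 N.

**Fingertip height disagreed:** the first grasp of the lidded jar closed just above its lid. Both cameras put the real fingertips about 35 mm short of the reported TCP. I corrected all later heights for this, and the grips (53, 37 and 47 mm) then came close to the given sizes (56, 39 and 48 mm).

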